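Pack the specimen clamp with spacers and hold it shut

TASK

The resin specimen is loose in the bench clamp because the gap in front of it is too long for the sliding jaw: stand blue spacers from the tray down in the channel between specimen and jaw, as many as it takes until the jaw, pushed by its black handle, meets the pack and you feel its red spring pad give. Finish while holding the jaw forward by its handle with the pad pushed about half-way in, so the pack is snug and upright against the end stop, your fingers off the spacers and any spacers you do not need left well away from the clamp. Be gentle, the specimen is brittle, and do not disturb the bottles and boxes around.

Things in the scene. Friction and masses are not known exactly. Their poses are not given: they have to be found in the camera images.
- clamp: Specimen clamp fixed to the bench: grey base plate 180 x 90 x 6 mm with a straight channel between two aluminium rails (54 mm apart inside, tops 22 mm above the bench). Origin: clamp centre at bench level; channel floor 6 mm above it. x runs along the channel from sliding jaw to green end stop (the pressing direction), y across, z up. Place and yaw vary.
- stop: Green end stop bolted across the channel, 14 mm thick along the clamp's x, 36 mm tall; fixed, but at a different place along the channel each run. Origin: centre of its underside on the channel floor; axes as the clamp's; the face the specimen rests on is 7 mm from the origin towards -x.
- specimen: Brittle amber resin block, 30 mm along the clamp's x, 44 mm wide, 30 mm tall, loose, standing in the channel at the end stop. Origin: centre of its underside, axes like the clamp's. It must never feel more than 20 N.
- carriage (a joint): Travel in m of the sliding jaw (green carriage 34 x 50 x 26 mm with a black upright handle) along the clamp's +x: 0 = fully back, 0.040 = its forward end stop. A light return spring (2.4 N at 0, 3.6 N at 0.040) pulls it back to 0 whenever it is let go.
- handle (a point): Centre of the upper part of the jaw's black handle: an upright bar 14 mm along the clamp's x, 24 mm across (y), its top 22 mm above this point, free for 28 mm below it. 60 mm above the bench. Moves with the carriage.
- pad (a joint): How far in m the red spring pad on the front of the jaw is pushed in towards the jaw: 0 = fully out, 0.016 = fully in (bottomed, rigid). Spring 0.6 N per mm, so half-way in (0.008) is about 4.8 N.
- pad_face (a point): Centre of the front face of the red pad (44 mm wide, 24 mm tall), 20 mm above the bench. With the pad fully out it lies 43 mm ahead (clamp's +x) of the handle; the gap to fill is from this face to the specimen's near face, 42 to 66 mm with the jaw fully back.
- tray: Low steel tray on the bench, 165 x 85 mm, walls 12 mm tall, floor 3 mm thick, fixed. Origin: centre of its underside; x along its length. Its place and yaw differ from run to run.
- spacer0: Spacer, one of three alike: blue body 18 mm thick (its x) x 50 mm wide (its y) x 30 mm tall, with a white tab on top, 10 mm thick (x) x 24 mm wide (y), from 29 to 61 mm above its underside. About 60 g. Origin: centre of its underside. Stands upright in the tray at first. Take it by the tab across its 24 mm width; in the channel its x lies along the clamp's x.
- spacer1: Spacer, one of three alike: blue body 18 mm thick (its x) x 50 mm wide (its y) x 30 mm tall, with a white tab on top, 10 mm thick (x) x 24 mm wide (y), from 29 to 61 mm above its underside. About 60 g. Origin: centre of its underside. Stands upright in the tray at first. Take it by the tab across its 24 mm width; in the channel its x lies along the clamp's x.
- spacer2: Spacer, one of three alike: blue body 18 mm thick (its x) x 50 mm wide (its y) x 30 mm tall, with a white tab on top, 10 mm thick (x) x 24 mm wide (y), from 29 to 61 mm above its underside. About 60 g. Origin: centre of its underside. Stands upright in the tray at first. Take it by the tab across its 24 mm width; in the channel its x lies along the clamp's x.
- reagent: Bystander, not to be disturbed: white reagent bottle with red cap, 52 mm across, 105 mm tall. Origin: centre of its underside.
- pot: Bystander, not to be disturbed: amber specimen pot with red lid, 48 mm across, 55 mm tall. Origin: centre of its underside.
- dropper: Bystander, not to be disturbed: small amber bottle with black cap, 30 mm across, 62 mm tall. Origin: centre of its underside.
- slidebox: Bystander, not to be disturbed: yellow slide box, 100 x 85 x 35 mm. Origin: centre of its underside.
- objective: Bystander, not to be disturbed: loose steel microscope objective standing on end, 26 mm across, 42 mm tall. Origin: centre of its underside.
- carton: Bystander, not to be disturbed: small green carton, 35 x 55 x 75 mm. Origin: centre of its underside.
Things that resemble listed ones, but are neither listed nor needed, are in the scene too. What is shaped like the spacer1 but orange or yellow is not meant.

How it is judged:
At the end, for the whole second after the job is handed in: Fingers hold the jaw forward (>1 N), pad pushed in 4-13.5 mm; >1.5 N passes pad-spacer-specimen-stop; specimen and spacers in the clamp stand on its floor (3.5 mm), upright and square (0.1 rad), spacers central (6 mm); unused spacers >120 mm from clamp centre; fingers touch no spacer (value of joint pad between 0.004 and 0.0135 m and contact force between any of spacer0, spacer1, spacer2 and pad above 1.5 N and contact force between any of spacer0, spacer1, spacer2 and specimen above 1.5 N and contact force between specimen and stop above 1.5 N and contact force between the fingers and carriage above 1 N and z of specimen in the frame of clamp below 0.0095 m and angle between specimen's own z axis and vertical below 0.1 rad and angle between the x axis of specimen and the x axis of clamp, either way round below 0.1 rad and ((z of spacer0 in the frame of clamp below 0.0095 m and y of spacer0 in the frame of clamp between -0.006 and 0.006 m and angle between spacer0's own z axis and vertical below 0.1 rad and angle between the x axis of spacer0 and the x axis of clamp, either way round below 0.1 rad) or horizontal distance between spacer0 and clamp above 0.12 m) and contact force between the fingers and spacer0 below 0.3 N and linear speed of each of spacer0, spacer1, spacer2 below 0.02 m/s and ((z of spacer1 in the frame of clamp below 0.0095 m and y of spacer1 in the frame of clamp between -0.006 and 0.006 m and angle between spacer1's own z axis and vertical below 0.1 rad and angle between the x axis of spacer1 and the x axis of clamp, either way round below 0.1 rad) or horizontal distance between spacer1 and clamp above 0.12 m) and contact force between the fingers and spacer1 below 0.3 N and ((z of spacer2 in the frame of clamp below 0.0095 m and y of spacer2 in the frame of clamp between -0.006 and 0.006 m and angle between spacer2's own z axis and vertical below 0.1 rad and angle between the x axis of spacer2 and the x axis of clamp, either way round below 0.1 rad) or horizontal distance between spacer2 and clamp above 0.12 m) and contact force between the fingers and spacer2 below 0.3 N); the arm keeps its last pose, push and grip.
It fails at once if the specimen feels more than 20 N (contact force between specimen and anything else above 20 N).
It fails at once if a bystander is shifted by more than 30 mm (distance of any of reagent, pot, dropper, slidebox, objective, carton from where it was at the start of the episode above 0.03 m).
It also fails if it takes over 64 s, if anything falls off the work surface, if the arm or the gripper's body presses on something with over 40 N, if the wrist force passes 120 N, or if a joint passes its speed limit or range.

ROBOT

A 6-joint arm with a two-finger parallel gripper is mounted at the origin on the work surface. World frame = base frame: x ahead of the robot, y to its left, z up, the work surface at z = 0. Lengths are in m, angles in rad, forces in N, time in s.
With the tool pointing down it reaches from about 0.3 to 0.775 m from the base axis. Payload 14.6 kg.
Tool frame: the origin (TCP) lies between the finger pads; the fingertips stand ctrl.tip_extent ahead of it and the grasp point (between the pads) lies 3 mm ahead of it (ctrl.tip_extent is the distance from the TCP to the fingertips, in m); z points along the fingers, y is the line along which they close (so a half turn about z gives the same grasp; the last joint's range is limited). The gripper opens to 94 mm and grips with 3 to 60 N. Pads are 16 mm wide; open, the fingers measure 119 mm over their backs; the gripper's body (75 mm by 177 mm) begins 78 mm behind the grasp point.
Start: joints at [-1.175, 0.3, 1.521, -0, 1.321, -0.067], TCP at [0.246, -0.492, 0.227] pointing down, gripper open.
Joint ranges: [-3.03, 3.03], [-0.79, 2.21], [0.23, 2.52], [-1.04, 4.18], [0, 3.07], [-2.55, 2.55]. Speed limits (rad/s): [2.22, 2.22, 2.57, 3.14, 3.14, 3.14].

INTERFACE

Orientations are given as [roll, pitch, yaw] about the fixed x, y, z axes, in that order (R = Rz(yaw) Ry(pitch) Rx(roll)).
In Python, from station import ctrl, eyes gives the robot as it stands. The module is installed in compiled form; this text tells all that it offers.
- The arm moves only by the tool inch_along, called after "Request:" as a command line: name --pt "numbers of a row" for each row, then --argument value for the rest. Schema: {"type":"object","properties":{"offsets":{"type":"array","items":{"type":"array","items":{"type":"number"},"minItems":6,"maxItems":6},"minItems":1,"maxItems":10},"aperture":{"type":"number"},"force":{"type":"number"},"only":{"type":"string"},"quiet":{"type":"boolean"},"lines":{"type":"string"}},"required":["offsets"],"additionalProperties":false}. offsets is a list of rows, 1 to 10 of them, each of 6 numbers: dx, dy, dz in shares of the most that a row can go, 1 being 50 mm, then a rotation vector rx, ry, rz in parts of the range, where 1.0 means 180 degrees; each row shifts and turns the commanded pose from where the row before left it, along the tool's axes as they then stand; what a row does not reach is not made up. A row lasts 1/10 s, in which the tool goes at most 0.05 m and 0.15 rad, less where a joint would pass 70% of its speed; a pose out of reach is approached as far as the arm can. aperture is the finger opening in m, set as the call begins (left out keeps the last). The fingers move at their own pace and stop on an object; force is the grip in N (left out, the last holds). Time passes only in rows, so rows that do not move let the fingers close. The tool returns the time, the measured TCP pose, the force, the opening and the grip force at its end. only (a regular expression) keeps the lines of the reply that match it, lines (a string "A,B") keeps lines A to B, and quiet returns only ok. Shift and turn numbers lie between -1 and 1, and a call with a number outside is refused. Input that does not fit is refused with a message, and nothing moves.
- ctrl.get_obs(): the state, without advancing time (a new reading comes with each control period).
- eyes.camera(name): name is "scene" or "top"; returns a dict with "pixels" (384x512x3 uint8, blue, green, red), "fx", "fy", "cx", "cy" (pixels), "extrinsics" (4x4, takes a point from camera to world coordinates). Camera axes: x right, y up, looking along -z (the intrinsics and any distortion apply to the point x, -y, -z); pixel columns grow to the right and rows downward; lengths in m; the calibration is good to about 2 mm. A picture is of the moment at which its call begins. There is no depth.
- ctrl.hand_in(): hands the job in; it is judged then, once.
The state is a dict: "time_s": time; "qpos": joint angles; "joint_vel": joint speeds; "tau": joint torques, N m; "ee_pos": TCP position; "eef_rot": TCP orientation; "force": force on the tool from outside, world axes, zero at the start; "moment": the same for the moment, N m; "grip_width": finger opening in m; "grip_force": force on a finger pad.
Only numpy, scipy, OpenCV 4.12 (cv2) and the standard library are available. Lean on these libraries where they do the work, as an engineer would, in place of code of your own. Each camera call takes 0.05 s, during which the arm holds its last target. There are 200 camera calls.

## Working session

There is one attempt and no reset: what is moved stays moved. The work goes in short steps, Python scripts to look and compute and a tool call to move; the robot and the scene stay as the last step left them, time stands still between calls to the robot, and variables do not carry over. Pictures are saved under pics/ and viewed, at most 10 in all, crops included, and the job is handed in when it is done.

```bash
mkdir -p pics; python3 - <<'E'
from station import ctrl, eyes
import cv2,numpy as np
np.set_printoptions(precision=4,suppress=True)
for n in("scene","top"):
    c=eyes.camera(n); cv2.imwrite(f"pics/{n}0.png",c["pixels"])
    print(n,{k:c[k] for k in c if k!="pixels"})
print(ctrl.get_obs(),ctrl.tip_extent)
E
```

```text
scene {'fx': 488.94565959879793, 'fy': 488.94565959879793, 'cx': 255.436660136843, 'cy': 193.2399958159277, 'extrinsics': array([[-0.0041, -0.8443,  0.5358,  1.1764],
       [ 1.    , -0.0051, -0.0003,  0.0206],
       [ 0.003 ,  0.5358,  0.8444,  1.0378],
       [ 0.    ,  0.    ,  0.    ,  1.    ]])}
top {'fx': 368.65263535655794, 'fy': 368.65263535655794, 'cx': 251.96898110479034, 'cy': 187.38753522004907, 'extrinsics': array([[-0.1473,  0.9666, -0.2097,  0.4092],
       [-0.9891, -0.1451,  0.0258,  0.0388],
       [-0.0055,  0.2112,  0.9774,  0.9401],
       [ 0.    ,  0.    ,  0.    ,  1.    ]])}
{'time_s': 0.1, 'qpos': array([-1.1746,  0.3004,  1.5215,  0.    ,  1.3207, -0.0666]), 'joint_vel': array([ 0.0015, -0.0028, -0.0009, -0.0002,  0.0005, -0.0005]), 'tau': array([  0.0022, -53.2635, -35.3283,   0.071 ,   0.0235,  -0.0001]), 'ee_pos': array([ 0.2455, -0.492 ,  0.227 ]), 'eef_rot': array([-3.1406, -0.0001,  0.4628]), 'force': array([-1.1547,  0.3569,  1.4407]), 'moment': array([-0.0377,  0.0309,  0.0229]), 'grip_force': 0.0, 'grip_width': 0.09390804040500121} 0.022
```

View pics/scene0.png

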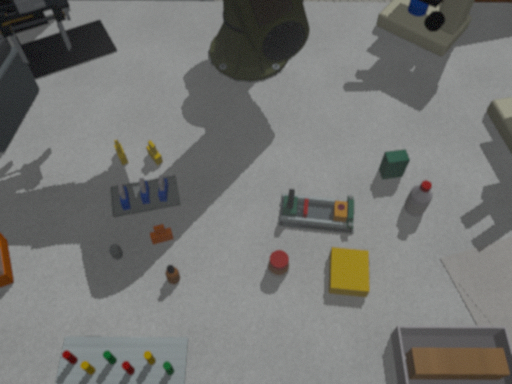

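View pics/top0.png

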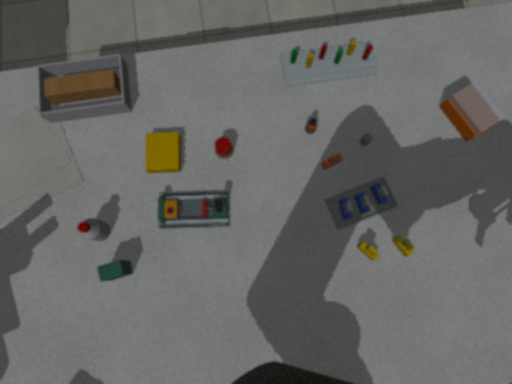

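The scene view shows the tray with three blue spacers at about (125..163,190) and the clamp at (317,212), with its jaw handle on the left at (291,198). The stop and specimen are at (342,210). The lookalikes are two yellow ones at (120,152) and (154,152) and an orange one at (161,234). Only the blue ones in the tray fit the description. I'll confirm with an enlarged crop and measure.

```bash
cat > h.py <<'E'
import cv2,numpy as np
np.set_printoptions(precision=4,suppress=True)
def ray(c,u,v):
    E=c["extrinsics"]; d=E[:3,:3]@np.array([(u-c["cx"])/c["fx"],-(v-c["cy"])/c["fy"],-1.]); return E[:3,3],d
def cast(c,u,v,z):
    o,d=ray(c,u,v); return o+d*(z-o[2])/d[2]
def tri(c1,p1,c2,p2):
    o1,d1=ray(c1,*p1);o2,d2=ray(c2,*p2)
    s=np.linalg.lstsq(np.c_[d1,-d2],o2-o1,rcond=None)[0]
    a,b=o1+d1*s[0],o2+d2*s[1]; return (a+b)/2,np.linalg.norm(a-b)
def proj(c,P):
    E=c["extrinsics"];q=E[:3,:3].T@(np.asarray(P)-E[:3,3]); return np.array([c["cx"]-c["fx"]*q[0]/q[2],c["cy"]+c["fy"]*q[1]/q[2]])
def blobs(img,lo,hi,roi,amin=8):
    x0,y0,x1,y1=roi; h=cv2.cvtColor(img[y0:y1,x0:x1],cv2.COLOR_BGR2HSV); m=cv2.inRange(h,lo,hi)
    n,l,s,ce=cv2.connectedComponentsWithStats(m)
    out=[]
    for i in range(1,n):
        if s[i,4]>=amin:
            p=np.argwhere(l==i)[:,::-1].astype(np.float32)
            out.append((ce[i]+[x0,y0],int(s[i,4]),cv2.minAreaRect(p),p+[x0,y0]))
    return out
E
python3 - <<'E'
from h import *
from station import eyes
import pickle
S,T=eyes.camera("scene"),eyes.camera("top"); pickle.dump((S,T),open("c.pkl","wb"))
R={"S":((105,170,185,220),(275,180,360,240)),"T":((320,170,400,235),(150,180,240,235))}
tiles=[]
for c,k in((S,"S"),(T,"T")):
    row=[cv2.resize(c["pixels"][y0:y1,x0:x1],(400,300*(1) ),interpolation=cv2.INTER_CUBIC) for x0,y0,x1,y1 in R[k]]
    tiles.append(np.hstack(row))
    for name,lo,hi,r in(("blue",(100,110,40),(130,255,255),0),("red",(0,150,60),(5,255,255),1),("amber",(8,140,80),(28,255,255),1),("green",(55,50,30),(95,255,255),1),("black",(0,0,0),(180,255,35),1)):
        for b in blobs(c["pixels"],lo,hi,R[k][r]): print(k,name,b[0],b[1],b[2][1:], b[3].min(0),b[3].max(0))
cv2.imwrite("pics/crop1.png",np.vstack(tiles))
E
```

```text
S blue [162.9655 192.7931] 87 ((7.814188003540039, 21.333974838256836), 7.125016689300537) [158. 179.] [166. 200.]
S blue [125.12 201.2 ] 100 ((21.20993995666504, 8.310327529907227), 82.87498474121094) [120. 187.] [129. 208.]
S blue [145.0864 196.3086] 81 ((15.0, 7.0), 90.0) [141. 187.] [148. 202.]
S red [305.4615 207.7692] 13 ((8.0, 1.0), 90.0) [305. 204.] [306. 212.]
S amber [340.3824 209.9338] 136 ((15.0, 12.0), 90.0) [334. 202.] [346. 217.]
S green [285.0811 200.6486] 37 ((3.6167776584625244, 10.52153491973877), 9.462322235107422) [283. 196.] [287. 206.]
S green [294.0128 206.4231] 78 ((6.533418655395508, 17.30278968811035), 21.037511825561523) [289. 197.] [297. 214.]
S green [350.4024 208.9512] 82 ((4.601789951324463, 20.171178817749023), 4.39870548248291) [348. 199.] [353. 219.]
T blue [378.1892 193.7365] 148 ((20.117265701293945, 10.270074844360352), 64.98310089111328) [371. 183.] [387. 203.]
T blue [360.9173 203.0526] 133 ((19.662914276123047, 9.597373962402344), 69.44395446777344) [355. 193.] [369. 212.]
T blue [344.3871 208.7661] 124 ((20.615528106689453, 9.216353416442871), 75.96376037597656) [339. 198.] [351. 218.]
T red [204.0612 207.8776] 49 ((16.0, 3.0), 90.0) [203. 200.] [206. 216.]
T amber [170.1442 208.9628] 215 ((18.0, 12.0), 90.0) [164. 200.] [176. 218.]
T green [160.6842 209.2556] 133 ((27.0, 6.0), 90.0) [158. 195.] [164. 222.]
T green [219.3455 208.4864] 220 ((19.0, 15.0), 90.0) [211. 198.] [226. 217.]
T black [218.0714 204.9714] 70 ((11.0, 6.0), 90.0) [215. 200.] [221. 211.]
```

View pics/crop1.png

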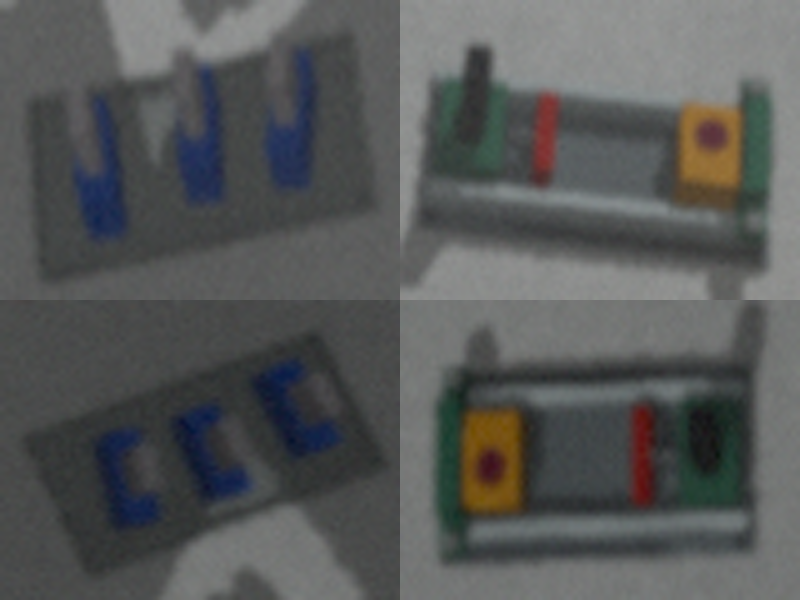

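The crop confirms three upright blue spacers in the tray with grey-white tabs; they are the only blue ones. The clamp reads, from jaw to stop: black handle, green carriage, red pad, empty gap, amber specimen, green stop. Next I'll take metric measurements from averaged frames.

```bash
cat >> h.py <<'E'
def shot(n,k=5):
    from station import eyes
    c=eyes.camera(n); a=c["pixels"].astype(float)
    for _ in range(k-1): a+=eyes.camera(n)["pixels"]
    c["pixels"]=(a/k).astype(np.uint8); return c
def big(c,f=4):  # upsampled copy with matching intrinsics
    d=dict(c); d["pixels"]=cv2.resize(c["pixels"],None,fx=f,fy=f,interpolation=cv2.INTER_CUBIC)
    for k in("fx","fy"): d[k]=c[k]*f
    for k in("cx","cy"): d[k]=(c[k]+.5)*f-.5
    return d
COL=dict(blue=((100,110,40),(130,255,255)),red=((0,140,60),(6,255,255)),amber=((8,140,80),(28,255,255)),green=((55,50,30),(95,255,255)),black=((0,0,0),(180,255,45)))
E
python3 - <<'E'
from h import *
import pickle
S,T=shot("scene"),shot("top"); pickle.dump((S,T),open("c.pkl","wb"))
R={"S":((105,170,185,220),(275,180,360,240)),"T":((320,170,400,235),(150,180,240,235))}
for c,k in((S,"S"),(T,"T")):
    b4=big(c)
    W=lambda p,z: np.array([cast(b4,u,v,z)[:2] for u,v in p])
    for b in blobs(b4["pixels"],*COL["blue"],[4*i for i in R[k][0]],300):
        w=W(b[3],.033).astype(np.float32); r=cv2.minAreaRect(w); print(k,"blue",np.array(r[0]),np.array(r[1]),r[2],cv2.boxPoints(r).ravel())
    g=[b for b in blobs(b4["pixels"],*COL["green"],[4*i for i in R[k][1]],300)]
    st=max(g,key=lambda b:cast(b4,*b[0],.04)[1])
    rd=max(blobs(b4["pixels"],*COL["red"],[4*i for i in R[k][1]],60),key=lambda b:b[1])
    am=max(blobs(b4["pixels"],*COL["amber"],[4*i for i in R[k][1]],60),key=lambda b:b[1])
    bk=max(blobs(b4["pixels"],*COL["black"],[4*i for i in R[k][1]],60),key=lambda b:b[1])
    for n,b,zs in(("stop",st,(.042,)),("red",rd,(.032,)),("amber",am,(.036,.006)),("black",bk,(.082,.04))):
        for z in zs:
            w=W(b[3],z).astype(np.float32); r=cv2.minAreaRect(w); print(k,n,z,np.array(r[0]),np.array(r[1]),r[2],"y",w[:,1].min(),w[:,1].max(),"x",w[:,0].min(),w[:,0].max())
E
```

```text
S blue [ 0.5291 -0.2064] [0.0621 0.0196] 2.9326977729797363 [ 0.4977 -0.1982  0.4987 -0.2178  0.5606 -0.2146  0.5596 -0.195 ]
S blue [ 0.5373 -0.2499] [0.0625 0.0189] 9.722291946411133 [ 0.5049 -0.2458  0.5081 -0.2645  0.5697 -0.254   0.5665 -0.2353]
S blue [ 0.5539 -0.2969] [0.0658 0.0194] 15.537184715270996 [ 0.5196 -0.2964  0.5248 -0.3151  0.5882 -0.2975  0.5829 -0.2787]Traceback (most recent call last):
  File "<stdin>", line 14, in <module>
ValueError: max() iterable argument is empty
```

```bash
sed -i 's/; m=cv2.inRange(h,lo,hi)/; h[...,0]=(h[...,0].astype(int)+10)%180; m=cv2.inRange(h,lo,hi)/' h.py
sed -i 's/^COL=.*/COL=dict(blue=((110,110,40),(140,255,255)),red=((0,110,50),(16,255,255)),amber=((18,130,80),(38,255,255)),green=((65,50,30),(105,255,255)),black=((0,0,0),(180,255,45)))/' h.py
python3 - <<'E'
from h import *
import pickle
S,T=pickle.load(open("c.pkl","rb"))
R={"S":((105,170,185,220),(275,180,360,240)),"T":((320,170,400,235),(150,180,240,235))}
for c,k in((S,"S"),(T,"T")):
    b4=big(c)
    W=lambda p,z: np.array([cast(b4,u,v,z)[:2] for u,v in p])
    if k=="T":
      for b in blobs(b4["pixels"],*COL["blue"],[4*i for i in R[k][0]],300):
        w=W(b[3],.033).astype(np.float32); r=cv2.minAreaRect(w); print(k,"blue",np.array(r[0]),np.array(r[1]),r[2],cv2.boxPoints(r).ravel())
    for n,zs in(("green",(.042,.032)),("red",(.032,)),("amber",(.036,.006)),("black",(.082,.04))):
      for b in blobs(b4["pixels"],*COL[n],[4*i for i in R[k][1]],100):
        for z in zs:
            w=W(b[3],z).astype(np.float32); r=cv2.minAreaRect(w); print(k,n,z,b[1],np.array(r[0]),np.array(r[1]),round(r[2],1),"y",w[:,1].min(),w[:,1].max(),"x",w[:,0].min(),w[:,0].max())
E
```

```text
S green 0.042 585 [0.5684 0.0914] [0.0094 0.0344] 76.6 y 0.08625516 0.09833478 x 0.55154294 0.5851214
S green 0.032 585 [0.5623 0.0921] [0.0095 0.0347] 76.6 y 0.08691411 0.09911503 x 0.54526824 0.57918394
S green 0.042 1270 [0.5775 0.1111] [0.0181 0.0477] 79.6 y 0.09959135 0.12100656 x 0.5542484 0.6013789
S green 0.032 1270 [0.5715 0.112 ] [0.0183 0.0482] 79.6 y 0.10038422 0.122014485 x 0.54800093 0.5956047
S green 0.042 1431 [0.5882 0.2457] [0.0114 0.0578] 83.7 y 0.23760667 0.25404006 x 0.559125 0.61675537
S green 0.032 1431 [0.5823 0.248 ] [0.0116 0.0584] 83.7 y 0.23978554 0.25638393 x 0.5529265 0.6111356
S red 0.032 885 [0.5761 0.1407] [0.009  0.0447] 81.9 y 0.13462873 0.14775321 x 0.5542475 0.5981805
S amber 0.036 2533 [0.5846 0.2232] [0.0301 0.0437] 83.4 y 0.20702463 0.2402625 x 0.5619398 0.6073927
S amber 0.006 2533 [0.5669 0.2292] [0.031 0.045] 83.4 y 0.2126062 0.24683943 x 0.5435399 0.59035397
T blue [ 0.5421 -0.2966] [0.0504 0.0272] 14.811751365661621 [ 0.5142 -0.2899  0.5212 -0.3162  0.5699 -0.3034  0.5629 -0.2771]
T blue [ 0.525  -0.2493] [0.0495 0.025 ] 9.356703758239746 
[... 1111 characters left out ...]
 black 0.04 201 [0.6128 0.2334] [0.0092 0.0176] 48.3 y 0.2241336 0.23972973 x 0.6033631 0.6188517
T black 0.082 1909 [0.5627 0.0963] [0.029  0.0323] 82.8 y 0.08077102 0.11152802 x 0.54692 0.57907647
T black 0.04 1909 [0.5703 0.0991] [0.0304 0.0339] 82.8 y 0.0828244 0.11508679 x 0.5536624 0.5873928
T black 0.082 275 [0.5753 0.1925] [0.0047 0.024 ] 84.0 y 0.18913059 0.19563858 x 0.56338483 0.5875013
T black 0.04 275 [0.5835 0.2001] [0.005  0.0252] 84.0 y 0.19648758 0.2033141 x 0.57093316 0.59623
T black 0.082 137 [0.5677 0.1224] [0.009  0.0084] 81.5 y 0.11821379 0.12674911 x 0.5631205 0.57229996
T black 0.04 137 [0.5755 0.1265] [0.0094 0.0088] 81.5 y 0.12209979 0.13105287 x 0.5706559 0.5802846
```

The manual's scale: shifts go in shares of 50 mm and turns go in shares of 180 degrees. Converting my numbers, 0.0463 m is 0.926, -0.0166 m is -0.332.

```bash
cat > go.py <<'E'
import sys,numpy as np
from scipy.spatial.transform import Rotation as Ro
from station import ctrl
o=ctrl.get_obs(); t=[float(a) for a in sys.argv[1:]]
R=Ro.from_euler("xyz",o["eef_rot"])
d=R.inv().apply(np.array(t[:3])-o["ee_pos"]); print("t",round(o["time_s"],2),"pos",o["ee_pos"].round(4),"rot",o["eef_rot"].round(4),"F",o["force"].round(1))
print("tool d",d.round(4),"n50",np.linalg.norm(d)/.05)
if len(t)>3:
    G=Ro.from_euler("xyz",[np.pi,0,t[3]]); print("rv",(R.inv()*G).as_rotvec().round(4))
E
```

Request:
inch_along --pt "0.926 -0.332 0 0 0 0" --pt "0.926 -0.332 0 0 0 0" --pt "0.926 -0.332 0 0 0 0" --pt "0.926 -0.332 0 0 0 0" --pt "0.926 -0.332 0 0 0 0" --pt "0.926 -0.332 0 0 0 0" --pt "0.926 -0.332 0 0 0 0" --pt "0.926 -0.332 0 0 0 0" --aperture 0.08

```text
time_s: 1.5
ee_pos: [0.5188, -0.2062, 0.2276]
eef_rot: [3.141, -0.0, 0.463]
force: [-0.4, -0.5, 0.8]
grip_width: 0.0805
grip_force: 0.0
```

Request:
inch_along --pt "0 0 0 0 0 -0.0458" --pt "0 0 0 0 0 -0.0458" --pt "0 0 0 0 0 -0.0458" --pt "0 0 0 0 0 -0.0458" --pt "0 0 0 0 0 -0.0458" --pt "0 0 0 0 0 -0.0458" --pt "0 0 0 0 0 -0.0458" --pt "0 0 0 0 0 -0.0458" --pt "0 0 0 0 0 0"

```text
time_s: 2.4
ee_pos: [0.5177, -0.2079, 0.2274]
eef_rot: [-3.142, 0.0, 1.617]
force: [0.2, 0.2, 0.2]
grip_width: 0.0798
grip_force: 0.0
```

```bash
python3 go.py .518 -.208 .10 1.614
```

```text
t 2.4 pos [ 0.5177 -0.2079  0.2274] rot [-3.1416  0.      1.6172] F [0.2 0.2 0.2]
tool d [-1.000e-04  3.000e-04  1.274e-01] n50 2.5488840226020595
rv [-0.      0.      0.0032]
```

Scaled: 0.04 m is 0.8, 0.025 m is 0.5.

Request:
inch_along --pt "0 0 0.8 0 0 0" --pt "0 0 0.8 0 0 0" --pt "0 0 0.8 0 0 0" --pt "0 0 0.5 0 0 0" --pt "0 0 0.24 0 0 0" --pt "0 0 0.2 0 0 0" --pt "0 0 0 0 0 0" --aperture 0.08

```text
time_s: 3.1
ee_pos: [0.5177, -0.2079, 0.0602]
eef_rot: [-3.141, -0.0, 1.613]
force: [0.4, -0.9, -0.9]
grip_width: 0.08
grip_force: 0.0
```

Request:
inch_along --pt "0 0 0 0 0 0" --pt "0 0 0 0 0 0" --pt "0 0 0 0 0 0" --pt "0 0 0 0 0 0" --pt "0 0 0 0 0 0" --pt "0 0 0 0 0 0" --pt "0 0 0 0 0 0" --pt "0 0 0 0 0 0" --aperture 0.0 --force 20

```text
time_s: 3.9
ee_pos: [0.5177, -0.2079, 0.0605]
eef_rot: [3.142, -0.0, 1.615]
force: [1.7, 0.1, -0.3]
grip_width: 0.0237
grip_force: 20.0
```

```bash
python3 - <<'E'
from h import *
S,T=shot("scene",1),shot("top",1)
a=cv2.resize(S["pixels"][150:230,90:190],(400,320)); b=cv2.resize(T["pixels"][160:240,310:410],(400,320)); cv2.imwrite("pics/g1.png",np.hstack([a,b]))
E
```

```text
(no output)
```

View pics/g1.png

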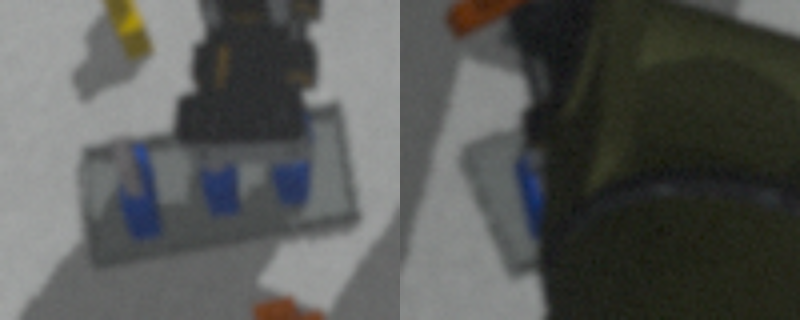

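The grip holds the tab at 23.7 mm. Next I'll lift and carry the spacer to a hover over the clamp.

Scaled: -0.04 m is -0.8, -0.03 m is -0.6, 0.08 rad is 0.0255.

Request:
inch_along --pt "0 0 -0.2 0 0 0" --pt "0 0 -0.6 0 0 0" --pt "0 0 -0.8 0 0 0" --pt "0 0 -0.5 0 0 0" --pt "0 0 0 0 0 0.0255" --pt "0 0 0 0 0 0.0242" --pt "0 0 0 0 0 0" --force 20

```text
time_s: 4.7
ee_pos: [0.5177, -0.208, 0.1662]
eef_rot: [3.141, 0.0, 1.458]
force: [0.1, -0.1, -1.0]
grip_width: 0.0238
grip_force: 20.0
```

```bash
python3 go.py .579 .195 .165 1.459
```

```text
t 4.7 pos [ 0.5177 -0.208   0.1662] rot [3.1409e+00 3.0000e-04 1.4575e+00] F [ 0.1 -0.1 -1. ]
tool d [0.4073 0.0154 0.0012] n50 8.151891086240827
rv [ 0.0007  0.0003 -0.0015]
```

Scaled: 0.045 m is 0.9, 0.037 m is 0.74.

Request:
inch_along --pt "0.6 0.026 0 0 0 0" --pt "0.9 0.034 0 0 0 0" --pt "0.9 0.034 0 0 0 0" --pt "0.9 0.034 0 0 0 0" --pt "0.9 0.034 0 0 0 0" --pt "0.9 0.034 0 0 0 0" --pt "0.9 0.034 0 0 0 0" --pt "0.9 0.034 0 0 0 0" --pt "0.74 0.026 0 0 0 0" --pt "0.506 0.018 0 0 0 0" --force 20

```text
time_s: 5.7
ee_pos: [0.5783, 0.1976, 0.1656]
eef_rot: [-3.141, -0.0, 1.463]
force: [0.2, 0.0, -0.2]
grip_width: 0.0238
grip_force: 20.0
```

Request:
inch_along --pt "0 0 0.8 0 0 0" --pt "0 0 0.6 0 0 0" --pt "0 0 0 0 0 0" --pt "0 0 0 0 0 0"

```text
time_s: 6.1
ee_pos: [0.5788, 0.195, 0.0964]
eef_rot: [3.142, -0.0, 1.46]
force: [0.4, -0.5, -0.1]
grip_width: 0.0237
grip_force: 20.0
```

```bash
python3 go.py .579 .195 .095 1.459
python3 - <<'E'
from h import *
import pickle
S,T=shot("scene"),shot("top",2); pickle.dump((S,T),open("c2.pkl","wb"))
a=cv2.resize(S["pixels"][140:250,265:375],(500,500),interpolation=cv2.INTER_CUBIC); b=cv2.resize(T["pixels"][170:250,140:240],(300,240)); a=np.hstack([a,np.vstack([b,b*0,b[:20]*0])]);cv2.imwrite("pics/h1.png",a)
E
```

```text
t 6.1 pos [0.5788 0.195  0.0964] rot [ 3.1415 -0.      1.4599] F [ 0.4 -0.5 -0.1]
tool d [-0.      0.0002  0.0014] n50 0.028413669577946343
rv [ 0.0001 -0.      0.0009]
```

View pics/h1.png

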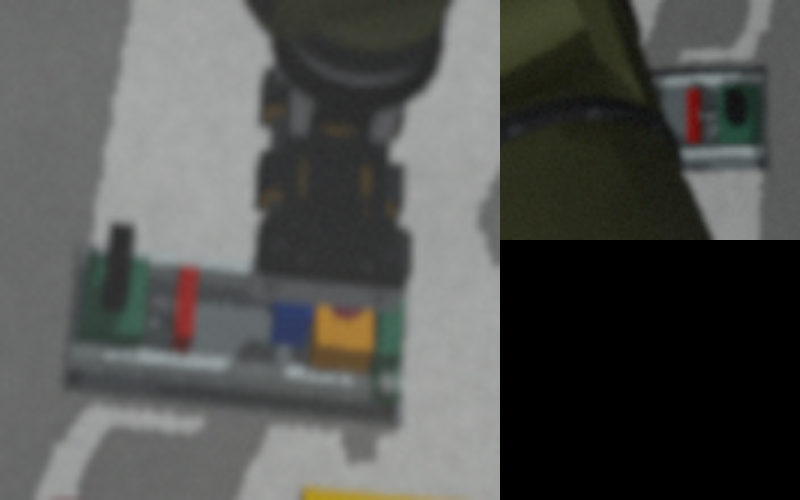

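The hover crop shows the blue end face hanging at about px (329,211), between the pad and the specimen. Its size and pose in the gripper are known, so I can use it to find the scene camera's local bias.

```bash
cat > m.py <<'E'
from h import *
import pickle,sys
S,T=pickle.load(open(sys.argv[1],"rb")); P=np.array([float(a) for a in sys.argv[2:5]]); und=P[2]-.0572
u=np.array([np.cos(1.459),np.sin(1.459)]);n=np.array([-u[1],u[0]])
b4=big(S)
def rep(name,z,amin=200,col=None):
    for b in blobs(b4["pixels"],*COL[name],[1100,720,1440,960],amin):
        w=np.array([cast(b4,x,y,z)[:2] for x,y in b[3]]); s=w@u;t=w@n
        print(name,b[1],"s 2/98%",np.percentile(s,[0,2,98,100]).round(4),"t",np.percentile(t,[0,2,98,100]).round(4))
rep("blue",und); print("expected s",(P[:2]@u).round(4)+np.array([-.009,.009]),"t min",(P[:2]@n-.025).round(4))
rep("blue",und+.03)
for k,z in(("red",.032),("amber",.036),("amber",.006),("green",.042)): print(z);rep(k,z)
E
python3 m.py c2.pkl .5788 .195 .0964
```

```text
blue 772 s 2/98% [0.2511 0.2516 0.267  0.2678] t [-0.5759 -0.5751 -0.5553 -0.5548]
expected s [0.2494 0.2674] t min -0.5784
blue 772 s 2/98% [0.2481 0.2486 0.2636 0.2643] t [-0.5936 -0.5929 -0.5737 -0.5732]
0.032
red 1007 s 2/98% [0.199  0.1995 0.2089 0.2094] t [-0.5812 -0.5787 -0.5354 -0.534 ]
0.036
amber 2046 s 2/98% [0.2719 0.2729 0.3014 0.3021] t [-0.5838 -0.5824 -0.5535 -0.5519]
0.006
amber 2046 s 2/98% [0.2755 0.2765 0.3058 0.3066] t [-0.5664 -0.5649 -0.5352 -0.5335]
0.042
green 2732 s 2/98% [0.1508 0.152  0.1828 0.1836] t [-0.5879 -0.5864 -0.5395 -0.5376]
green 832 s 2/98% [0.3041 0.3045 0.3156 0.3157] t [-0.5857 -0.5829 -0.5533 -0.5511]
```

Scaled: 0.008 m is 0.16, 0.0036 m is 0.072.

Request:
inch_along --pt "-0.02 0.072 0 0 0 0" --pt "0 0 0.16 0 0 0" --pt "0 0 0.108 0 0 0" --pt "0 0 0 0 0 0"

```text
time_s: 6.85
ee_pos: [0.5814, 0.1935, 0.0807]
eef_rot: [-3.14, 0.001, 1.459]
force: [0.0, 0.1, -0.9]
grip_width: 0.0236
grip_force: 20.0
```

```bash
python3 - <<'E'
from h import *
import pickle
S=shot("scene"); pickle.dump((S,S),open("c3.pkl","wb"))
a=cv2.resize(S["pixels"][185:245,280:360],(800,600),interpolation=cv2.INTER_CUBIC);cv2.imwrite("pics/h2.png",a)
E
python3 go.py 0 0 0; python3 m.py c3.pkl .5823 .1936 .0832
```

```text
t 7.1 pos [0.5821 0.1938 0.0822] rot [ 3.1413e+00 -1.0000e-04  1.4588e+00] F [ 0.3  0.1 -0.7]
tool d [-0.2576 -0.5568  0.0821] n50 12.379059110524963
blue 695 s 2/98% [0.2492 0.2498 0.2656 0.2667] t [-0.5799 -0.5792 -0.5614 -0.5608]
expected s [0.2484 0.2664] t min -0.5821
blue 695 s 2/98% [0.2463 0.2469 0.2622 0.2633] t [-0.5973 -0.5966 -0.5794 -0.5788]
0.032
red 1020 s 2/98% [0.1988 0.1995 0.2089 0.2094] t [-0.5812 -0.579  -0.5353 -0.534 ]
0.036
amber 1149 s 2/98% [0.272  0.273  0.3009 0.3021] t [-0.5838 -0.5827 -0.5663 -0.5657]
0.006
amber 1149 s 2/98% [0.2756 0.2766 0.3053 0.3066] t [-0.5664 -0.5652 -0.5483 -0.5477]
0.042
green 2673 s 2/98% [0.151  0.152  0.1828 0.1836] t [-0.5885 -0.5867 -0.5396 -0.5372]
green 583 s 2/98% [0.3041 0.3047 0.3152 0.3157] t [-0.5884 -0.5866 -0.5585 -0.556 ]
```

View pics/h2.png

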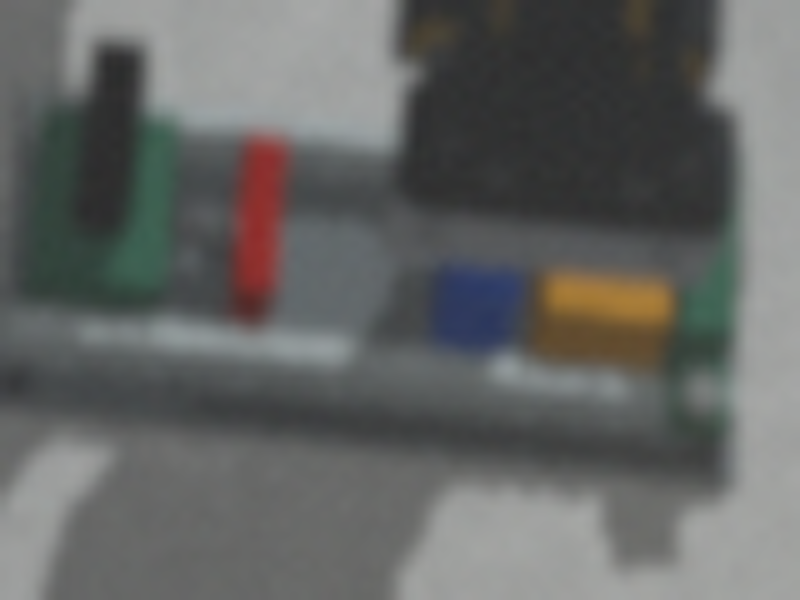

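```bash
python3 - <<'E'
from h import *
import pickle
u=np.array([np.cos(1.459),np.sin(1.459)]);n=np.array([-u[1],u[0]])
S=pickle.load(open("c3.pkl","rb"))[0]; S0,T0=pickle.load(open("c.pkl","rb"))
for c,s,nm in((S0,.225,"S0"),(S0,.245,"S0"),(T0,.225,"T0"),(T0,.245,"T0")):
    ts=np.arange(-.605,-.500,.002)
    pr=[]
    for t in ts:
        v=[]
        for ds in np.linspace(-.008,.008,9):
            w=(s+ds)*u+t*n; q=proj(c,[*w,.022]); v.append(float(cv2.getRectSubPix(c["pixels"].astype(np.float32),(1,1),tuple(map(float,q))).mean()))
        pr.append(np.mean(v))
    print(nm,s,[f"{-int(round(t*1000))}:{int(p)}" for t,p in zip(ts,pr)])
E
```

```text
S0 0.225 ['605:64', '603:62', '601:63', '599:67', '597:73', '595:78', '593:82', '591:90', '589:104', '587:119', '585:130', '583:132', '581:123', '579:111', '577:100', '575:95', '573:93', '571:93', '569:93', '567:93', '565:93', '563:93', '561:93', '559:93', '557:93', '555:93', '553:93', '551:91', '549:86', '547:80', '545:74', '543:70', '541:69', '539:70', '537:73', '535:77', '533:81', '531:85', '529:93', '527:106', '525:121', '523:133', '521:139', '519:142', '517:143', '515:143', '513:143', '511:142', '509:141', '507:142', '505:142', '503:142', '501:142']
S0 0.245 ['605:64', '603:62', '601:63', '599:67', '597:73', '595:78', '593:83', '591:91', '589:104', '587:120', '585:131', '583:132', '581:122', '579:109', '577:98', '575:94', '573:92', '571:92', '569:92', '567:92', '565:92', '563:92', '561:93', '559:93', '557:93', '555:93', '553:92', '551:90', '549:85', '547:78', '545:73', '543:69', '541:68', '539:70', '537:73', '535:77', '533:81', '531:85', '529:93', '527:107', '525:122', '523:134', '521:140', '519:142', '517:142', '515:142', '513:142', '511:143', '509:143', '507:144', '505:144', '
[... 421 characters left out ...]
50', '527:59', '525:79', '523:99', '521:109', '519:110', '517:102', '515:87', '513:72', '511:63', '509:63', '507:72', '505:89', '503:105', '501:113']
T0 0.245 ['605:115', '603:113', '601:105', '599:94', '597:80', '595:67', '593:55', '591:49', '589:54', '587:75', '585:96', '583:107', '581:108', '579:101', '577:87', '575:76', '573:70', '571:67', '569:67', '567:67', '565:67', '563:67', '561:68', '559:68', '557:67', '555:67', '553:68', '551:68', '549:68', '547:68', '545:68', '543:68', '541:68', '539:67', '537:64', '535:58', '533:51', '531:47', '529:50', '527:64', '525:83', '523:103', '521:111', '519:108', '517:97', '515:82', '513:68', '511:60', '509:63', '507:76', '505:94', '503:110', '501:116']
```

The rail profiles from both views agree: inner edges at about -0.526 and -0.580, which is 54 mm as it must be, so the centre is near -0.5535. I'll shift 3 mm across and lower gently.

The manual's scale: shifts go in shares of 50 mm and turns go in shares of 180 degrees. Converting my numbers, 0.004 m is 0.08, -0.003 m is -0.06.

Request:
inch_along --pt "0 -0.06 0 0 0 0" --pt "0 0 0 0 0 0" --pt "0 0 0.08 0 0 0" --pt "0 0 0.06 0 0 0" --pt "0 0 0.06 0 0 0" --pt "0 0 0 0 0 0"

```text
time_s: 7.7
ee_pos: [0.5787, 0.194, 0.0714]
eef_rot: [-3.141, 0.0, 1.459]
force: [-0.5, 0.0, -0.6]
grip_width: 0.0236
grip_force: 20.0
```

```bash
python3 - <<'E'
from station import ctrl
o=ctrl.get_obs();print(o["ee_pos"].round(4),o["force"].round(2),o["moment"].round(3))
E
```

```text
[0.5787 0.194  0.0714] [-0.54  0.02 -0.64] [-0.102 -0.025  0.   ]
```

It is below the rail tops with no contact force, so I'll continue down to the floor.

Scaled: 0.003 m is 0.06, 0.0015 m is 0.03.

Request:
inch_along --pt "0 0 0.06 0 0 0" --pt "0 0 0.06 0 0 0" --pt "0 0 0.03 0 0 0" --pt "0 0 0.01 0 0 0" --pt "0 0 0 0 0 0"

```text
time_s: 8.2
ee_pos: [0.579, 0.194, 0.064]
eef_rot: [-3.142, 0.0, 1.459]
force: [-0.2, 0.8, -1.1]
grip_width: 0.0238
grip_force: 20.0
```

```bash
python3 - <<'E'
from station import ctrl
o=ctrl.get_obs();print(o["ee_pos"].round(4),o["force"].round(2),o["moment"].round(3))
E
```

```text
[0.579 0.194 0.064] [-0.19  0.79 -1.13] [ 0.001 -0.1   -0.011]
```

Scaled: -0.035 m is -0.7, -0.025 m is -0.5.

Request:
inch_along --pt "0 0 0 0 0 0" --pt "0 0 0 0 0 0" --pt "0 0 0 0 0 0" --pt "0 0 -0.2 0 0 0" --pt "0 0 -0.5 0 0 0" --pt "0 0 -0.7 0 0 0" --pt "0 0 -0.7 0 0 0" --pt "0 0 0 0 0 0" --aperture 0.06

```text
time_s: 9.0
ee_pos: [0.5808, 0.1945, 0.1751]
eef_rot: [3.134, -0.003, 1.459]
force: [1.0, 0.1, -0.3]
grip_width: 0.0601
grip_force: 0.0
```

```bash
python3 go.py .527 -.2525 .165 1.737
```

```text
t 9.0 pos [0.5808 0.1945 0.1751] rot [ 3.1336 -0.0032  1.4588] F [ 1.   0.1 -0.3]
tool d [-0.4503 -0.0036  0.0086] n50 9.007006071079447
rv [ 0.0084 -0.002  -0.2782]
```

Scaled: -0.047 m is -0.94, -0.025 m is -0.5.

Request:
inch_along --pt "-0.5 0 0 0 0 0" --pt "-0.94 -0.006 0 0 0 0" --pt "-0.94 -0.006 0 0 0 0" --pt "-0.94 -0.006 0 0 0 0" --pt "-0.94 -0.006 0 0 0 0" --pt "-0.94 -0.006 0 0 0 0" --pt "-0.94 -0.006 0 0 0 0" --pt "-0.94 -0.006 0 0 0 0" --pt "-0.94 -0.006 0 0 0 0" --pt "-0.94 -0.006 0 0 0 0" --aperture 0.08

```text
time_s: 10.0
ee_pos: [0.5256, -0.2527, 0.1692]
eef_rot: [3.142, 0.0, 1.459]
force: [0.3, 1.1, -0.1]
grip_width: 0.0803
grip_force: 0.0
```

Request:
inch_along --pt "0 0 0 0 0 -0.0446" --pt "0 0 0 0 0 -0.0439" --pt "0 0 0 0 0 0"

```text
time_s: 10.3
ee_pos: [0.526, -0.2511, 0.169]
eef_rot: [-3.141, -0.0, 1.738]
force: [-0.7, 0.4, -0.1]
grip_width: 0.0798
grip_force: 0.0
```

```bash
python3 - <<'E'
from h import *
import pickle
S=shot("scene");pickle.dump(S,open("c4.pkl","wb"))
b4=big(S); u=np.array([np.cos(1.459),np.sin(1.459)]);n=np.array([-u[1],u[0]])
for nm,z in(("blue",.036),("red",.032),("amber",.036)):
    for b in blobs(b4["pixels"],*COL[nm],[1100,720,1440,960],200):
        w=np.array([cast(b4,x,y,z)[:2] for x,y in b[3]]); print(nm,b[1],np.percentile(w@u,[0,2,98,100]).round(4),np.percentile(w@n,[0,2,98,100]).round(4))
for b in blobs(b4["pixels"],*COL["blue"],[420,680,740,880],200):
    w=np.array([cast(b4,x,y,.033)[:2] for x,y in b[3]],np.float32); print(cv2.boxPoints(cv2.minAreaRect(w)).ravel())
E
python3 go.py .527 -.2525 .060 1.737
```

```text
blue 614 [0.248  0.2488 0.2648 0.265 ] [-0.5833 -0.5824 -0.5618 -0.559 ]
red 883 [0.1995 0.1999 0.2085 0.209 ] [-0.5785 -0.5764 -0.5358 -0.5346]
amber 2515 [0.2719 0.2727 0.3014 0.3022] [-0.5778 -0.5763 -0.5352 -0.534 ]
[ 0.5032 -0.2442  0.5056 -0.2627  0.5689 -0.2545  0.5665 -0.236 ]
[ 0.5203 -0.297   0.5256 -0.3152  0.5877 -0.2972  0.5824 -0.2789]
t 10.55 pos [ 0.5263 -0.2506  0.1691] rot [3.1415 0.     1.7347] F [ 0.4  0.1 -0.8]
tool d [-0.002   0.0003  0.1091] n50 2.182647473379698
rv [ 0.0001  0.     -0.0023]
```

Scaled: 0.04 m is 0.8, -0.002 m is -0.04, 0.01 rad is 0.0032.

Request:
inch_along --pt "-0.04 0 0.5 0 0 0.0032" --pt "0 0 0.8 0 0 0" --pt "0 0 0.5 0 0 0" --pt "0 0 0.24 0 0 0" --pt "0 0 0.14 0 0 0" --pt "0 0 0 0 0 0" --aperture 0.08

```text
time_s: 11.15
ee_pos: [0.5268, -0.2528, 0.0602]
eef_rot: [3.141, 0.0, 1.726]
force: [-0.2, 0.2, 0.9]
grip_width: 0.08
grip_force: 0.0
```

Request:
inch_along --pt "0 0 0 0 0 0" --pt "0 0 0 0 0 0" --pt "0 0 0 0 0 0" --pt "0 0 0 0 0 0" --pt "0 0 0 0 0 0" --pt "0 0 0 0 0 0" --pt "0 0 0 0 0 0" --pt "0 0 0 0 0 0" --aperture 0.0 --force 20

```text
time_s: 11.95
ee_pos: [0.5266, -0.2528, 0.06]
eef_rot: [-3.142, -0.0, 1.727]
force: [-0.3, -1.2, 0.5]
grip_width: 0.0241
grip_force: 20.0
```

```bash
python3 go.py .526 -.2525 .165 1.459
```

```text
t 11.95 pos [ 0.5266 -0.2528  0.06  ] rot [-3.1416 -0.      1.7268] F [-0.3 -1.2  0.5]
tool d [ 0.0004 -0.0005 -0.105 ] n50 2.0995923139641715
rv [-0.     -0.      0.2678]
```

Scaled: -0.04 m is -0.8, -0.03 m is -0.6, 0.134 rad is 0.0427.

Request:
inch_along --pt "0 0 -0.2 0 0 0" --pt "0 0 -0.6 0 0 0" --pt "0 0 -0.8 0 0 0" --pt "0 0 -0.6 0 0 0" --pt "0 0 0 0 0 0.0427" --pt "0 0 0 0 0 0.0427" --pt "0 0 0 0 0 0" --pt "0 0 0 0 0 0" --force 20

```text
time_s: 12.75
ee_pos: [0.5265, -0.2528, 0.1704]
eef_rot: [3.142, 0.0, 1.463]
force: [0.1, 0.2, 0.0]
grip_width: 0.0239
grip_force: 20.0
```

```bash
python3 go.py .5765 .1703 .17 1.459
```

```text
t 12.75 pos [ 0.5265 -0.2528  0.1704] rot [3.1415 0.     1.4628] F [0.1 0.2 0. ]
tool d [4.261e-01 4.100e-03 3.000e-04] n50 8.521400991619792
rv [0.0001 0.     0.0038]
```

Scaled: 0.047 m is 0.94, 0.04 m is 0.8, 0.003 rad is 0.001.

Request:
inch_along --pt "0.6 0.006 0 0 0 0.001" --pt "0.94 0.008 0 0 0 0" --pt "0.94 0.008 0 0 0 0" --pt "0.94 0.008 0 0 0 0" --pt "0.94 0.008 0 0 0 0" --pt "0.94 0.008 0 0 0 0" --pt "0.94 0.008 0 0 0 0" --pt "0.94 0.008 0 0 0 0" --pt "0.8 0.008 0 0 0 0" --pt "0.542 0.008 0 0 0 0" --force 20

```text
time_s: 13.75
ee_pos: [0.5791, 0.1727, 0.17]
eef_rot: [-3.141, -0.0, 1.461]
force: [0.3, 0.7, -0.6]
grip_width: 0.0241
grip_force: 20.0
```

Request:
inch_along --pt "0 0 0.6 0 0 0" --pt "0 0 0.6 0 0 0" --pt "0 0 0.54 0 0 0" --pt "0 0 0 0 0 0" --pt "0 0 0 0 0 0"

```text
time_s: 14.25
ee_pos: [0.5795, 0.17, 0.0838]
eef_rot: [-3.142, 0.0, 1.458]
force: [0.5, 0.4, -0.6]
grip_width: 0.0239
grip_force: 19.9
```

```bash
python3 go.py .5765 .1703 .064 1.459
python3 - <<'E'
from h import *
import pickle
S=shot("scene",3)
a=cv2.resize(S["pixels"][185:245,280:360],(600,450),interpolation=cv2.INTER_CUBIC);cv2.imwrite("pics/h3.png",a)
E
```

```text
t 14.25 pos [0.5795 0.17   0.0838] rot [-3.1415  0.      1.4577] F [ 0.5  0.4 -0.6]
tool d [-0.0001 -0.003   0.0198] n50 0.39945543769797953
rv [-0.0001  0.     -0.0013]
```

View pics/h3.png

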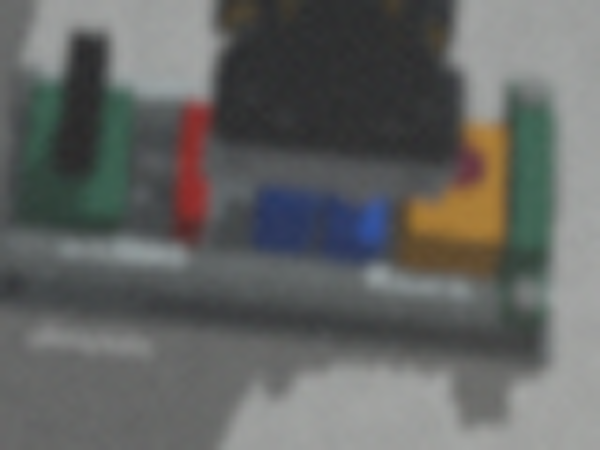

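The crop shows spacer A standing at (363,215 crop) beside the specimen, and spacer B hovering to its left at (285,215) with a gap. I'll correct by 3 mm across and lower.

Scaled: 0.005 m is 0.1, -0.003 m is -0.06.

Request:
inch_along --pt "0 -0.06 0 0 0 0" --pt "0 0 0 0 0 0" --pt "0 0 0.1 0 0 0" --pt "0 0 0.08 0 0 0" --pt "0 0 0.06 0 0 0" --pt "0 0 0 0 0 0"

```text
time_s: 15.0
ee_pos: [0.576, 0.1702, 0.0703]
eef_rot: [-3.141, 0.0, 1.456]
force: [-0.3, 0.7, -0.5]
grip_width: 0.0235
grip_force: 20.0
```

```bash
python3 go.py .5765 .1703 .064 1.459
```

```text
t 15.0 pos [0.576  0.1702 0.0703] rot [-3.1406e+00  4.0000e-04  1.4558e+00] F [-0.3  0.7 -0.5]
tool d [0.0001 0.0005 0.0063] n50 0.12604885060725343
rv [-0.001   0.0004 -0.0032]
```

Scaled: 0.003 m is 0.06, 0.002 m is 0.04.

Request:
inch_along --pt "0 0 0.06 0 0 0" --pt "0 0 0.04 0 0 0" --pt "0 0 0.024 0 0 0" --pt "0 0 0 0 0 0"

```text
time_s: 15.4
ee_pos: [0.5762, 0.1703, 0.0646]
eef_rot: [-3.141, 0.0, 1.456]
force: [1.4, -0.3, -0.5]
grip_width: 0.0241
grip_force: 20.0
```

Request:
inch_along --pt "0 0 0 0 0 0" --pt "0 0 0 0 0 0" --pt "0 0 0 0 0 0" --pt "0 0 -0.2 0 0 0" --pt "0 0 -0.5 0 0 0" --pt "0 0 -0.6 0 0 0" --pt "0 0 -0.4 0 0 0" --pt "0 0 0 0 0 0" --pt "0 0 0 0 0 0" --aperture 0.06

```text
time_s: 16.3
ee_pos: [0.5762, 0.1703, 0.1498]
eef_rot: [3.141, -0.0, 1.456]
force: [0.6, 0.8, -0.1]
grip_width: 0.0601
grip_force: 0.0
```

```bash
python3 - <<'E'
from h import *
S=shot("scene",3)
b4=big(S); u=np.array([np.cos(1.459),np.sin(1.459)]);n=np.array([-u[1],u[0]])
for b in blobs(b4["pixels"],(0,0,0),(180,255,60),[1120,740,1200,860],100):
  for z in(.082,.032):
    w=np.array([cast(b4,x,y,z)[:2] for x,y in b[3]]); print(z,b[1],np.percentile(w@u,[0,2,98,100]).round(4),np.percentile(w@n,[0,2,98,100]).round(4))
E
python3 go.py .5689 .1032 .15 1.459
```

```text
0.082 1257 [0.1587 0.1596 0.171  0.1718] [-0.5955 -0.5937 -0.5473 -0.5456]
0.032 1257 [0.159  0.16   0.172  0.1728] [-0.5656 -0.5637 -0.5149 -0.5131]
t 16.45 pos [0.5758 0.1702 0.1486] rot [-3.1397e+00  7.0000e-04  1.4558e+00] F [ 0.1  0.4 -1. ]
tool d [-0.0674  0.0008 -0.0014] n50 1.347898558181997
rv [-0.0019  0.0007 -0.0032]
```

Scaled: -0.034 m is -0.68, 0.03 m is 0.6, 0.003 rad is 0.001.

Request:
inch_along --pt "-0.68 0.008 0 0 0 0.001" --pt "-0.68 0.008 0 0 0 0" --pt "0 0 0 0 0 0" --pt "0 0 0.6 0 0 0" --pt "0 0 0.6 0 0 0" --pt "0 0 0.3 0 0 0" --pt "0 0 0.16 0 0 0" --pt "0 0 0 0 0 0" --aperture 0.06

```text
time_s: 17.25
ee_pos: [0.569, 0.103, 0.0662]
eef_rot: [-3.14, 0.0, 1.453]
force: [1.3, -0.0, 0.5]
grip_width: 0.06
grip_force: 0.0
```

```bash
python3 go.py .5689 .1032 .065 1.459
python3 - <<'E'
from h import *
S,T=shot("scene",3),shot("top",2)
a=cv2.resize(S["pixels"][185:245,280:360],(520,390),interpolation=cv2.INTER_CUBIC);b=cv2.resize(T["pixels"][180:240,150:190],(260,390),interpolation=cv2.INTER_CUBIC);cv2.imwrite("pics/h4.png",np.hstack([a,b]))
E
```

```text
t 17.25 pos [0.569  0.103  0.0662] rot [-3.1404e+00  3.0000e-04  1.4531e+00] F [ 1.3 -0.   0.5]
tool d [ 0.0002 -0.0001  0.0012] n50 0.025527627896742046
rv [-0.0012  0.0002 -0.0059]
```

View pics/h4.png

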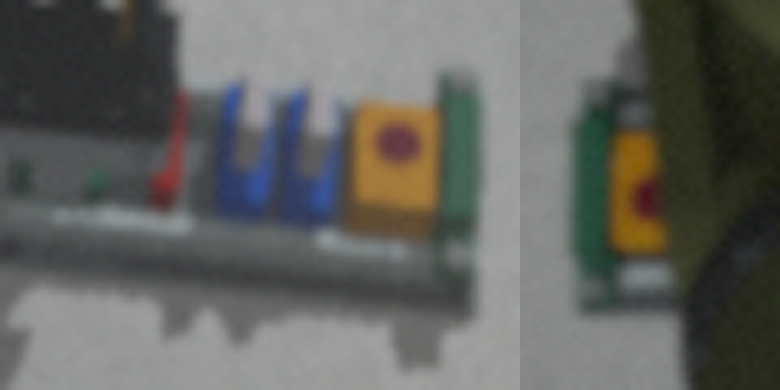

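Both spacers stand upright in the channel at crop (245,165) and (312,165), with the specimen against the stop. Next I'll grip the handle.

Scaled: 0.004 rad is 0.0013.

Request:
inch_along --pt "0 0 0 0 0 0.0013" --pt "0 0 0 0 0 0" --pt "0 0 0 0 0 0" --pt "0 0 0 0 0 0" --pt "0 0 0 0 0 0" --pt "0 0 0 0 0 0" --pt "0 0 0 0 0 0" --aperture 0.0 --force 40

```text
time_s: 18.2
ee_pos: [0.567, 0.103, 0.0668]
eef_rot: [-3.136, 0.001, 1.449]
force: [-19.8, 1.3, 12.9]
grip_width: 0.0237
grip_force: 40.0
```

```bash
python3 go.py .569 .103 .066 1.459
```

```text
t 18.2 pos [0.567  0.103  0.0668] rot [-3.1359e+00  8.0000e-04  1.4493e+00] F [-19.8   1.3  12.9]
tool d [0.0002 0.002  0.0008] n50 0.04285456522618013
rv [-0.0057  0.0008 -0.0097]
```

Request:
inch_along --pt "0.04 0 0 0 0 0" --pt "0.04 0 0 0 0 0" --pt "0.04 0 0 0 0 0" --pt "0.04 0 0 0 0 0" --pt "0.04 0 0 0 0 0" --pt "0.04 0 0 0 0 0" --pt "0.04 0 0 0 0 0" --pt "0.04 0 0 0 0 0" --pt "0 0 0 0 0 0" --pt "0 0 0 0 0 0"

```text
time_s: 19.2
ee_pos: [0.5689, 0.1188, 0.0668]
eef_rot: [-3.136, 0.001, 1.449]
force: [-19.7, -0.8, 13.6]
grip_width: 0.0238
grip_force: 40.0
```

The grip pulls sideways because the true centre is 2 mm towards the base. I'll shift the command to unload it, then carry on pushing.

Scaled: -0.001 m is -0.02, -0.0005 m is -0.01.

Request:
inch_along --pt "0 -0.02 -0.01 0 0 0" --pt "0 -0.02 -0.01 0 0 0" --pt "0 0 0 0 0 0"

```text
time_s: 19.5
ee_pos: [0.5686, 0.1185, 0.0669]
eef_rot: [-3.14, 0.001, 1.449]
force: [0.5, -2.4, -11.2]
grip_width: 0.024
grip_force: 40.0
```

Request:
inch_along --pt "0.04 0 0 0 0 0" --pt "0.04 0 0 0 0 0" --pt "0.02 0 0 0 0 0" --pt "0.02 0 0 0 0 0" --pt "0.02 0 0 0 0 0" --pt "0 0 0 0 0 0" --pt "0 0 0 0 0 0"

```text
time_s: 20.2
ee_pos: [0.5694, 0.1257, 0.067]
eef_rot: [-3.14, 0.0, 1.449]
force: [1.8, -3.3, -25.5]
grip_width: 0.024
grip_force: 40.0
```

```bash
python3 go.py .569 .103 .066 1.459
```

```text
t 20.2 pos [0.5694 0.1257 0.067 ] rot [-3.1399e+00  5.0000e-04  1.4488e+00] F [  1.8  -3.3 -25.5]
tool d [-0.0226  0.0023  0.001 ] n50 0.4544668392354372
rv [-0.0017  0.0005 -0.0102]
```

Scaled: 0.0005 m is 0.01.

Request:
inch_along --pt "0 0 0.01 0 0 0" --pt "0 0 0.01 0 0 0" --pt "0 0 0 0 0 0"

```text
time_s: 20.5
ee_pos: [0.5695, 0.1259, 0.0669]
eef_rot: [-3.14, 0.0, 1.449]
force: [-4.4, -2.4, -16.8]
grip_width: 0.0237
grip_force: 40.0
```

Request:
inch_along --pt "0.02 0 0 0 0 0" --pt "0.02 0 0 0 0 0" --pt "0.02 0 0 0 0 0" --pt "0 0 0 0 0 0" --pt "0 0 0 0 0 0"

```text
time_s: 21.0
ee_pos: [0.5698, 0.1289, 0.0669]
eef_rot: [-3.14, 0.0, 1.449]
force: [-5.0, -3.1, -16.6]
grip_width: 0.0235
grip_force: 40.0
```

```bash
python3 go.py .567 .103 .066 1.459
python3 - <<'E'
from h import *
S=shot("scene",4)
b4=big(S); u=np.array([np.cos(1.459),np.sin(1.459)])
for nm,z in(("red",.032),("blue",.036),("amber",.036)):
  for b in blobs(b4["pixels"],*COL[nm],[1140,720,1440,960],150):
    w=np.array([cast(b4,x,y,z)[:2] for x,y in b[3]]); print(nm,b[1],np.percentile(w@u,[0,2,98,100]).round(4))
E
```

```text
t 21.0 pos [0.5698 0.1289 0.0669] rot [-3.1403e+00  1.0000e-04  1.4490e+00] F [ -5.   -3.1 -16.6]
tool d [-0.0261  0.0003  0.0009] n50 0.5216603702847352
rv [-0.0013  0.0001 -0.01  ]
red 236 [0.224  0.2242 0.2324 0.2325]
blue 1756 [0.2361 0.2372 0.2691 0.2699]
amber 2548 [0.2731 0.274  0.3016 0.3022]
```

Scaled: 0.001 m is 0.02, 0.0003 m is 0.006.

Request:
inch_along --pt "0.02 0 0.006 0 0 0" --pt "0.02 0 0.006 0 0 0" --pt "0.02 0 0 0 0 0" --pt "0 0 0 0 0 0" --pt "0 0 0 0 0 0"

```text
time_s: 21.7
ee_pos: [0.5702, 0.132, 0.0669]
eef_rot: [-3.14, 0.0, 1.449]
force: [-7.2, -3.5, -9.6]
grip_width: 0.0238
grip_force: 40.0
```

Request:
inch_along --pt "0.02 0 0 0 0 0" --pt "0.02 0 0 0 0 0" --pt "0.02 0 0 0 0 0" --pt "0 0 0 0 0 0" --pt "0 0 0 0 0 0"

```text
time_s: 22.2
ee_pos: [0.5705, 0.1348, 0.0669]
eef_rot: [-3.14, 0.0, 1.449]
force: [-7.3, -3.6, -8.9]
grip_width: 0.0238
grip_force: 40.0
```

```bash
python3 go.py .567 .103 .066 1.459
```

```text
t 22.2 pos [0.5705 0.1348 0.0669] rot [-3.1403e+00  3.0000e-04  1.4489e+00] F [-7.3 -3.6 -8.9]
tool d [-0.032   0.0003  0.0009] n50 0.6395264345819693
rv [-0.0013  0.0003 -0.0101]
```

```bash
cat > q.py <<'E'
from h import *
from station import ctrl
import sys
S=shot("scene",4)
b4=big(S); u=np.array([np.cos(1.459),np.sin(1.459)])
for nm,z in(("red",.032),("blue",.036),("amber",.036)):
  for b in blobs(b4["pixels"],*COL[nm],[1140,720,1440,960],150):
    w=np.array([cast(b4,x,y,z)[:2] for x,y in b[3]]); print(nm,b[1],np.percentile(w@u,[0,2,98,100]).round(4))
f=[]
for _ in range(10): o=ctrl.get_obs(); f.append(o["force"][:2]@u)
print("Fu",np.mean(f),"s",o["ee_pos"][:2]@u, o["force"])
if len(sys.argv)>1: cv2.imwrite(sys.argv[1],cv2.resize(S["pixels"][180:240,280:360],(800,600),interpolation=cv2.INTER_CUBIC))
E
python3 q.py pics/p1.png
```

```text
red 207 [0.2276 0.2278 0.2349 0.2355]
blue 1682 [0.2394 0.2405 0.2709 0.2723]
amber 2433 [0.2755 0.2762 0.3024 0.3034]
Fu -5.099573198646878 s 0.19754754375032146 [-8.4333 -4.1848 -9.7092]
```

View pics/p1.png

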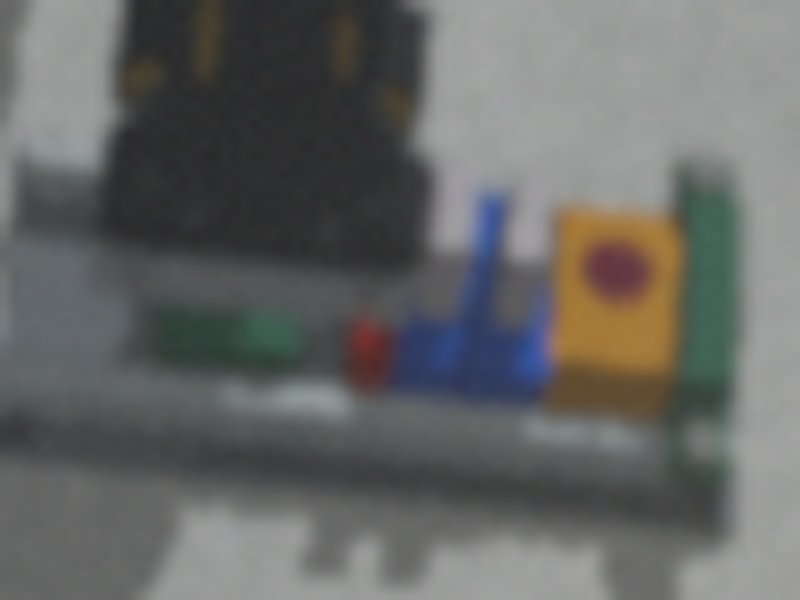

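The pad, B, A, specimen and stop now form one contiguous pack: red at (368,355), blue 390–545, amber to 680, green after. The specimen has slid a few millimetres onto the stop. I'll keep compressing slowly.

Scaled: 0.001 m is 0.02.

Request:
inch_along --pt "0.02 0 0 0 0 0" --pt "0.02 0 0 0 0 0" --pt "0.02 0 0 0 0 0" --pt "0 0 0 0 0 0" --pt "0 0 0 0 0 0"

```text
time_s: 22.9
ee_pos: [0.5709, 0.1375, 0.0669]
eef_rot: [-3.14, 0.001, 1.449]
force: [-8.9, -6.2, -8.8]
grip_width: 0.0241
grip_force: 40.0
```

```bash
python3 q.py
```

```text
red 202 [0.2277 0.2282 0.2349 0.2355]
blue 1668 [0.2394 0.2406 0.2709 0.2723]
amber 2418 [0.2755 0.2763 0.3023 0.3034]
Fu -6.089957471505058 s 0.2003247635561553 [-8.5005 -5.1739 -9.255 ]
```

Request:
inch_along --pt "0.02 0 0 0 0 0" --pt "0.02 0 0 0 0 0" --pt "0 0 0 0 0 0" --pt "0 0 0 0 0 0"

```text
time_s: 23.5
ee_pos: [0.5711, 0.1394, 0.0669]
eef_rot: [-3.14, 0.001, 1.449]
force: [-10.0, -6.6, -9.1]
grip_width: 0.0238
grip_force: 40.0
```

```bash
python3 q.py
```

```text
red 193 [0.2277 0.2281 0.2348 0.2349]
blue 1655 [0.2393 0.2405 0.2709 0.2723]
amber 2435 [0.2755 0.2763 0.3024 0.3034]
Fu -7.542067138009959 s 0.20217329180756044 [-8.9313 -6.5868 -8.4123]
```

Scaled: 0.001 m is 0.02, 0.0008 m is 0.016.

Request:
inch_along --pt "0.02 0 0 0 0 0" --pt "0.016 0 0 0 0 0" --pt "0 0 0 0 0 0" --pt "0 0 0 0 0 0" --pt "0 0 0 0 0 0" --pt "0 0 0 0 0 0"

```text
time_s: 24.3
ee_pos: [0.5713, 0.141, 0.0669]
eef_rot: [-3.14, 0.001, 1.449]
force: [-9.9, -8.4, -8.9]
grip_width: 0.0233
grip_force: 40.0
```

```bash
python3 q.py pics/p2.png;python3 q.py|tail -1
```

```text
red 205 [0.2277 0.2278 0.2349 0.2355]
blue 1628 [0.2394 0.2406 0.2709 0.2723]
amber 2437 [0.2755 0.2763 0.3024 0.3035]
Fu -8.748509388873345 s 0.20383067407934224 [-9.0279 -7.79   -8.4056]
Fu -9.199646647583773 s 0.20385486490691992 [-9.2689 -8.2169 -7.7775]
```

View pics/p2.png

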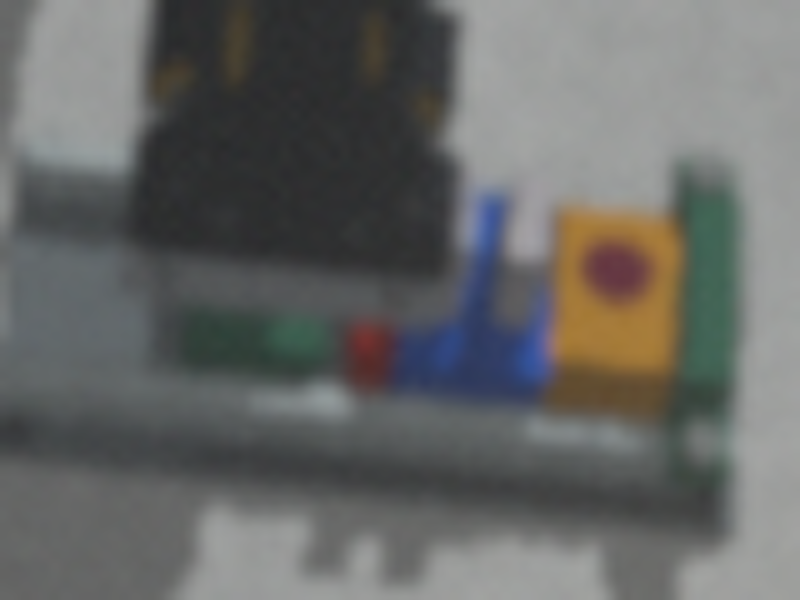

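The pack is snug and stationary. The jaw force is about 9 N, of which 3.5 N is the return spring, so the pad is about 8 mm in. The fingers are clear of the spacers and the third spacer is still in the tray.

```bash
python3 -c "
from station import ctrl
print(ctrl.hand_in())"
```

```text
the job is handed in; nothing more can be done
None
```

I handed the job in, but no verdict came back: two spacers stand snug between pad and specimen, the gripper holds the jaw forward by its handle with the pad about 8 mm in (estimated from push force and jaw travel), and the third spacer is still in the tray.

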